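# Clamp a grip face with the inner knob of a coaxial pair

## Robot

A 6-joint arm with a two-finger parallel gripper is mounted at the origin on the work surface; the furniture and walls round the work are solid. World frame = base frame: x ahead of the robot, y to its left, z up, the work surface at z = 0. Lengths are in m, angles in rad, forces in N, time in s.
With the tool pointing down it reaches from about 0.375 to 0.975 m from the base axis. Payload 3.8 kg.
Tool frame: the origin (TCP) lies between the finger pads; the fingertips stand 17 mm ahead of it and the grasp point (between the pads) lies 2 mm behind it; z points along the fingers, y is the line along which they close (so a half turn about z gives the same grasp; the last joint's range is limited). The gripper opens to 85 mm and grips with 20 to 120 N. Pads are 22 mm wide; open, the fingers measure 114 mm over their backs; the gripper's body (76 mm by 85 mm) begins 54 mm behind the grasp point. The pads swing forward as they close: fully open they stand 13 mm farther back than shut.
Start: joints at [1.103, 0.264, 1.604, -0, 1.274, -0.037], TCP at [0.282, 0.613, 0.218] pointing down, gripper open.
Joint ranges: [-2.63, 2.63], [-0.94, 2.18], [0.31, 2.57], [-1.31, 4.45], [0, 2.66], [-2.55, 2.55]. Speed limits (rad/s): [2.57, 2.57, 3.14, 3.14, 3.14, 3.14].

## Interface

Orientations are given as a rotation vector (axis times angle).
In Python, from workcell import bot gives the robot as it stands.
- The arm moves only by the tool play_rows, never from a script. Its argument "steps" is one flat list of numbers, 4 for each row, row after row: the shift along the tool's x, y, z in m, then the turn about the tool's z in rad. A call has 1 to 10 rows; each row is the pose to reach, as a shift and turn from the pose commanded when the call began, along the tool's axes at that moment; what a row does not reach only later rows make up. A row lasts 1/8 s, in which the tool goes at most 62.5 mm and 10.7 degrees, less where a joint would pass 70% of its speed; a pose out of reach is approached as far as the arm can. A call with a gripper value outside its range is refused whole. "jaw" is the closure in counts, from 0 (fully open) to 255 (shut), set as the call begins (left out, the last holds). The fingers move at their own pace and stop on an object; "grip_force" is the grip in N (left out, the last holds). Time passes only in rows, so rows that repeat a pose let the fingers close. It gives the time, the measured TCP pose, the force, the opening and the grip force at its end, in the units of the state.
- bot.read_state(): the state, without advancing time (a new reading comes with each control period).
- bot.read_camera(name): name is "side" or "top" or "wrist"; returns a dict with "pixels" (420x560x3 uint8, blue, green, red), "mtx" (3x3 intrinsics, pixels), "R" (3x3) and "t" (3): a world point X has camera coordinates R X + t. Camera axes: x right, y down, z forward; pixel columns grow to the right and rows downward; lengths in m; the calibration is good to about 2 mm. A picture is of the moment at which its call begins. There is no depth.
- bot.finish_job(): hands the job in; it is judged then, once.
The state is a dict: "time": time; "q": joint angles; "joint_vel": joint speeds; "joint_torque": joint torques, N m; "tool_pos": TCP position; "tcp_rot": TCP orientation; "wrist_force": force on the tool from outside, world axes, zero at the start; "torque": the same for the moment, N m; "width": opening from 0.0 (shut) to 1.0 (fully open); "grip_force": force on a finger pad.
Only numpy, scipy, OpenCV 4.12 (cv2) and the standard library are available. Lean on these libraries where they do the work, as an engineer would, in place of code of your own. Each camera call takes 0.05 s, during which the arm holds its last target. There are 200 camera calls.

## Task

Lay the loose dark grip face flat on the fixture's seat, square between the jaw and the stop, and let go of it. Then turn only the small inner knob clockwise until the jaw has closed on the grip face and holds it snugly against the stop, going by feel and gently (the jaw must never press harder than 20 N). Do not turn the wide outer ring, do not push the jaw by hand, leave the brass weight where it stands, and let go of everything.

Things in the scene. Friction and masses are not known exactly. Their poses are not given: they have to be found in the camera images.
- fixture: Bench clamp fixture, fixed. Aluminium base 90 (x) x 190 (y) x 10 mm; origin under its middle, z up. Grey gear housing: x -38..38, y -90..-10, top z 36 mm; on it, on one upright axis at x 0, y -55, a wide black ring and over it a small black knob. Steel seat rail: x -10..10, y -9..75, top z 22 mm; on it the moving jaw and, facing it, the stop, both 20 mm wide, 12 mm high.
- seat (a point): Top of the seat rail at x 0, y 23, z 22 mm of the fixture; same axes. The middle of the grip face's underside goes within 10 mm of it, about 15 mm in +y from the jaw's face. The stop's face is 14 to 18 mm in +y from this point: set by hand anew each time and not measured, so it must be felt. The gap is 5 to 11 mm wider than the grip face.
- jaw: Moving steel jaw on the rail; origin at the middle of the lower edge of its face, which looks to +y; axes as the fixture's. Turning the inner knob clockwise (from above) drives it to +y, 8 mm per radian; 0.7 to 1.4 rad closes it. It slides the grip face along freely until that meets the stop; then the short-sprung pad at its front gives 10 to 12 N per mm.
- knob_top (a point): Centre of the top of the small inner knob: round, ribbed, black, 25 mm across, 18 mm high above the ring's top; z up. Turning takes 0.045 N m of plain friction plus 0.008 N m per newton of jaw force (20 N: about 0.2 N m in all). Let go, it stays and keeps up to about 5 N on the jaw.
- ring_mark (a point): White mark on the top face of the wide outer ring (58 mm across, 12 mm high, top 48 mm above the worktop), 26 mm from the knob's axis. The ring turns very easily (0.015 N m) and is to stay as set: the mark may shift by 4 mm at most.
- grip_face: Loose dark grey block, 25 (x) x 28 (y) x 8 mm, 25 to 45 g, lying flat on the worktop left of the fixture; origin in the middle of its underside, z up. It is clamped across its 25 mm: its x, either way round, along the fixture's y; its 28 mm then overhangs the rail by 4 mm at each side.
- weight_200: Brass weight with a small head, 33 mm across, 50 mm high, standing near the back between fixture and grip face; origin in the middle of its underside. A bystander.
There are look-alikes about, which are no part of the job. What is shaped like the grip_face but purple is not meant.

How it is judged:
By the outcome, as a careful person would: the job done as asked, in the order asked, and still so for the second after the job is handed in, with the robot touching nothing.
It also fails if it takes over 67 s, if anything falls off the work surface, if the arm or the gripper's body presses on something with over 40 N, if the wrist force passes 120 N, or if a joint passes its speed limit or range.

## Working session

There is one attempt and no reset: what is moved stays moved. The work goes in short steps, Python scripts to look and compute and a tool call to move; the robot and the scene stay as the last step left them, time stands still between calls to the robot, and variables do not carry over. Pictures are saved under pics/ and viewed, at most 10 in all, crops included, and the job is handed in when it is done.

Besides the shell and the picture viewer there is one more tool, called after "Request:" as a command line: name --argument value ..., lists and objects as JSON in quotes. play_rows: Moves the arm, as the interface text tells. Its arguments: {"type":"object","properties":{"steps":{"type":"array"},"jaw":{"type":"number"},"grip_force":{"type":"number"}},"required":["steps"]}

```bash
mkdir -p pics; ls; cat > h.py <<'E'
from workcell import bot
import cv2, numpy as np
from scipy.spatial.transform import Rotation as Ro
def ray(c,u,v):
    d=c["R"].T@np.linalg.solve(c["mtx"],[u,v,1.]); o=-c["R"].T@c["t"]; return o,d
def onz(c,u,v,z):
    o,d=ray(c,u,v); return o+d*(z-o[2])/d[2]
def proj(c,X):
    p=c["mtx"]@(c["R"]@np.asarray(X)+c["t"]); return p[:2]/p[2]
E
python3 - <<'E'
from h import *
for n in("top","side"):
    c=bot.read_camera(n); cv2.imwrite(f"pics/{n}0.png",c["pixels"]); print(n,-c["R"].T@c["t"],c["mtx"][0,0])
print(bot.read_state())
E
```

```text
pics
top [0.38780689 0.04122334 0.96287092] 398.7731840896676
side [0.37292464 0.62509906 1.04358416] 396.2277227954568
{'time': 0.1, 'q': array([ 1.10314343e+00,  2.64710065e-01,  1.60521718e+00, -5.96361002e-05,
        1.27373216e+00, -3.69169711e-02]), 'joint_vel': array([-0.0019112 , -0.00160476, -0.00399315, -0.00080727,  0.00418122,
       -0.00136971]), 'joint_torque': array([ 4.29966094e-04, -5.16706109e+01, -3.68591666e+01,  6.09842971e-06,
        6.34465323e-03, -3.81910934e-05]), 'tool_pos': array([0.28155928, 0.61271509, 0.21657578]), 'tcp_rot': array([-0.67125437, -3.0685693 ,  0.00316557]), 'wrist_force': array([ 0.67642176, -0.88656834, -0.05363569]), 'torque': array([0.00783527, 0.00316081, 0.03909863]), 'grip_force': 0.0, 'width': 1.0014740907110864}
```

View pics/top0.png

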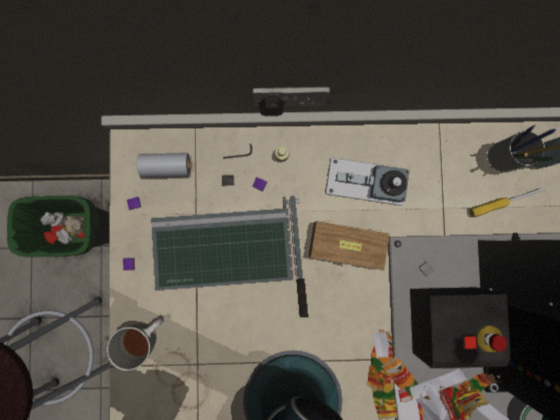

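View pics/side0.png

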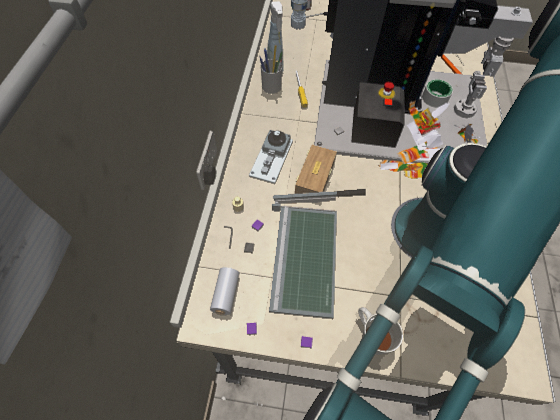

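The top view shows the dark grip face at about (228,181), the brass weight at (282,154) and the fixture centred near (368,182) with its knob at (395,182). In the side view the grip face is at (249,247) and the knob at (277,135).

```bash
python3 - <<'E'
from h import *
c=bot.read_camera("top"); im=c["pixels"]
def crop(a,b,x,y,k=6): return cv2.resize(im[b:y,a:x],None,fx=k,fy=k,interpolation=cv2.INTER_CUBIC)
cv2.imwrite("pics/fx.png",crop(315,145,425,215,7))
g=cv2.cvtColor(im,cv2.COLOR_BGR2GRAY)
m=np.zeros_like(g); m[170:192,215:240]=(g[170:192,215:240]<100)
cs,_=cv2.findContours(m,cv2.RETR_EXTERNAL,cv2.CHAIN_APPROX_NONE)
k=max(cs,key=cv2.contourArea); r=cv2.minAreaRect(k); print(r)
print("grip",onz(c,*r[0],.006),[onz(c,*p,.008)[:2].round(4) for p in cv2.boxPoints(r)])
print("knob",onz(c,395,182,.066),"weight",onz(c,282,154,.05))
s=bot.read_state(); print(Ro.from_rotvec(s["tcp_rot"]).as_matrix().round(3))
w=bot.read_camera("wrist"); T=Ro.from_rotvec(s["tcp_rot"]).as_matrix()
print("cam in tool",T.T@(-w["R"].T@w["t"]-s["tool_pos"]),(w["R"]@T).round(3),w["mtx"])
E
```

```text
((227.5, 180.0), (10.0, 11.0), 90.0)
grip [0.52350553 0.14567898 0.006     ] [array([0.5356, 0.1585]), array([0.5351, 0.132 ]), array([0.5108, 0.1324]), array([0.5114, 0.1589])]
knob [ 0.50251339 -0.24057806  0.066     ] weight [0.57520267 0.01403906 0.05      ]
[[-0.909  0.418 -0.001]
 [ 0.418  0.909 -0.002]
 [ 0.    -0.002 -1.   ]]
cam in tool [ 0.07773081  0.00130237 -0.15647126] [[-0.     1.    -0.001]
 [-0.952 -0.    -0.305]
 [-0.305  0.     0.952]] [[293.47999367   0.         282.10392916]
 [  0.         293.47999367 205.42044128]
 [  0.           0.           1.        ]]
```

View pics/fx.png

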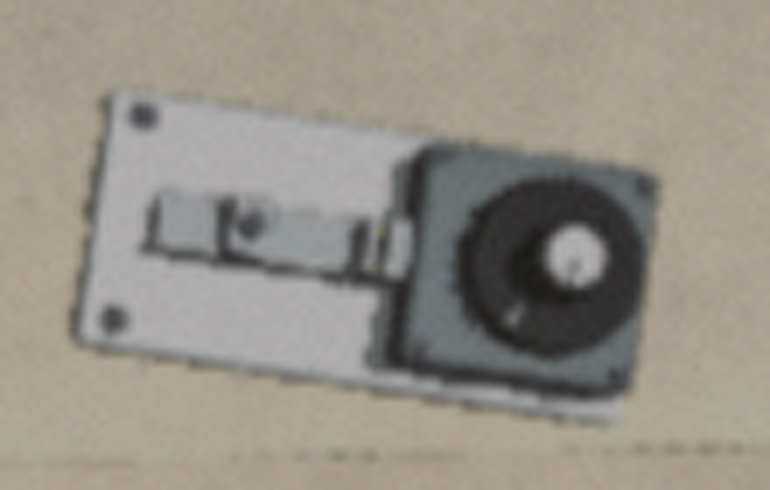

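Request:
play_rows --steps '[-0.05,-0.039,0,0,-0.1,-0.078,0,0,-0.15,-0.117,0,0,-0.2,-0.156,0,0,-0.25,-0.195,0,0,-0.3,-0.234,0.02,0,-0.35,-0.273,0.03,0,-0.4,-0.312,0.04,0,-0.414,-0.323,0.04,0,-0.414,-0.323,0.04,0]' --jaw 0

```text
time: 1.45
tool_pos: [0.5237, 0.145, 0.1773]
tcp_rot: [-0.677, -3.067, 0.001]
wrist_force: [0.1, 0.6, 0.5]
width: 1.002
grip_force: 0.0
```

```bash
python3 - <<'E'
from h import *
w=bot.read_camera("wrist"); s=bot.read_state(); im=w["pixels"]; cv2.imwrite("pics/w1.png",im)
T=Ro.from_rotvec(s["tcp_rot"]).as_matrix(); print(s["tool_pos"],s["q"],T[:,1])
g=cv2.cvtColor(im,cv2.COLOR_BGR2GRAY); hsv=cv2.cvtColor(im,cv2.COLOR_BGR2HSV)
u,v=proj(w,[.5235,.1457,.008]).astype(int); print(u,v)
m=((g<95)).astype(np.uint8); q=np.zeros_like(m); q[max(v-60,0):v+60,max(u-60,0):u+60]=1; m*=q
cs,_=cv2.findContours(m,cv2.RETR_EXTERNAL,cv2.CHAIN_APPROX_NONE)
for k in cs:
    if cv2.contourArea(k)<100: continue
    r=cv2.minAreaRect(k); print(r); 
    P=np.array([onz(w,*p,.008)[:2] for p in cv2.boxPoints(r)]); print(P.round(4),P.mean(0))
    d=np.diff(np.vstack([P,P[:1]]),axis=0); print(np.linalg.norm(d,axis=1),np.degrees(np.arctan2(d[:,1],d[:,0])))
E
```

```text
[0.52317974 0.14625841 0.17751738] [ 2.26445709e-01  4.51849464e-02  1.93095763e+00  4.89755004e-04
  1.16609447e+00 -9.11353950e-01] [ 4.19767946e-01  9.07631461e-01 -3.91280186e-05]
281 182
((288.996826171875, 231.41082763671875), (3.910625696182251, 46.04961395263672), 61.38954162597656)
[[0.5817 0.1004]
 [0.5761 0.1562]
 [0.5811 0.1565]
 [0.5867 0.1005]] [0.58139371 0.12840764]
[0.05600204 0.0049315  0.05622552 0.00506838] [  95.64741453    3.42565826  -84.22661896 -179.04389123]
((226.5, 201.5), (11.0, 23.0), 0.0)
[[0.5264 0.066 ]
 [0.5019 0.0793]
 [0.5072 0.0908]
 [0.5319 0.0777]] [0.51683699 0.07844019]
[0.02796277 0.01260849 0.02794432 0.01292692] [ 151.46441882   65.09262339  -27.88397726 -114.90690835]
((282.3000183105469, 183.60000610351562), (22.807889938354492, 25.043960571289062), 63.43495178222656)
[[0.512  0.1317]
 [0.5111 0.1601]
 [0.5374 0.1609]
 [0.5387 0.1319]] [0.52478055 0.14614063]
[0.02834494 0.02633784 0.02897311 0.02666633] [  91.92789085    1.76225155  -87.44058938 -179.58180225]
((302.0, 146.0), (48.0, 76.0), 90.0)
[[0.4552 0.1569]
 [0.4894 0.2305]
 [0.5377 0.2115]
 [0.5018 0.1342]] [0.49601503 0.18329237]
[0.08119557 0.05193026 0.08528206 0.05184731] [  65.09136473  -21.47210057 -114.90776544  154.01534848]
((232.5, 128.5), (13.0, 23.0), 90.0)
[[0.4358 0.1152]
 [0.4462 0.1375]
 [0.4582 0.1313]
 [0.4478 0.1088]] [0.44700361 0.12321019]
[0.02457341 0.01355317 0.02489652 0.01356987] [  65.09136473  -27.17226798 -114.90840803  151.46441882]
```

View pics/w1.png

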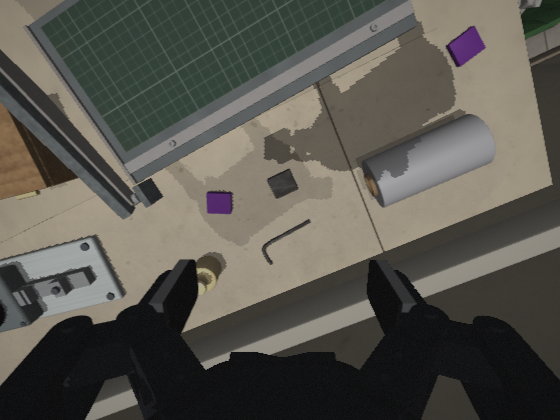

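The wrist view shows the dark block at (282,183), its 28 mm side along world y, with a purple look-alike at (220,202) close enough that the fingers should be half closed on approach.

Request:
play_rows --steps '[-0.001,0,0.02,-0.17,-0.001,0,0.05,-0.33,-0.001,0,0.08,-0.465,-0.001,0,0.11,-0.465,-0.001,0,0.13,-0.465,-0.001,0,0.145,-0.465,-0.001,0,0.154,-0.465,-0.001,0,0.158,-0.465,-0.001,0,0.158,-0.465]' --jaw 120 --grip_force 25

```text
time: 2.62
tool_pos: [0.5244, 0.1467, 0.0201]
tcp_rot: [-0.054, 3.141, 0.0]
wrist_force: [0.5, 0.2, 0.9]
width: 0.529
grip_force: 0.0
```

```bash
python3 - <<'E'
from h import *
w=bot.read_camera("wrist"); s=bot.read_state(); im=w["pixels"]; cv2.imwrite("pics/w2.png",im[100:,:])
print(s["tool_pos"],s["width"],s["wrist_force"],proj(w,s["tool_pos"]))
E
```

```text
[0.52463574 0.14668028 0.02038615] 0.5331828391507516 [ 0.11330205  0.27868295 -0.27099597] [280.22618223 249.89542485]
```

View pics/w2.png

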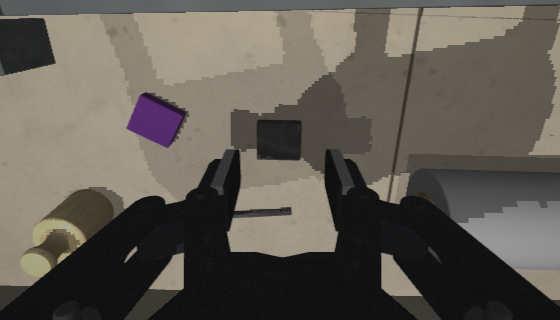

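The block sits at (279,240) in full-image pixels, centred between the fingers; I'll check its offset along the tool's x.

```bash
python3 - <<'E'
from h import *
w=bot.read_camera("wrist"); s=bot.read_state(); g=cv2.cvtColor(w["pixels"],cv2.COLOR_BGR2GRAY)
print(g[210:270:2,279], g[240,245:315:2])
for v,z in((220,0),(220,.008),(250,.008),(260,.008),(260,0)): print(v,z,onz(w,279,v,z))
print(onz(w,256,235,.008),onz(w,301,235,.008))
for x in(.512,.537):
  for z in (0,.008): print(x,z,proj(w,[x,.146,z]))
E
```

```text
[ 74  74  75  75  74  29  28  36  35  36  36  34  38  38  34  37  34  38
  39  39  35  33  29  28  37 131 133 135 134 137] [74 73 74 73 74 74 42 39 40 40 36 37 35 35 35 32 36 37 36 36 35 36 34 33
 33 30 33 32 57 74 73 74 72 73 72]
220 0 [0.51397596 0.14540786 0.        ]
220 0.008 [0.51095673 0.1453905  0.008     ]
250 0.008 [0.53128147 0.14601554 0.008     ]
260 0.008 [0.53837219 0.14623361 0.008     ]
260 0 [0.54269121 0.14629094 0.        ]
[0.52143021 0.1313507  0.008     ] [0.52048375 0.1594224  0.008     ]
0.512 0 [280.01841229 217.14224261]
0.512 0.008 [279.93867193 221.61991814]
0.537 0 [278.82626136 252.35256067]
0.537 0.008 [278.70149391 258.07381398]
```

Request:
play_rows --steps '[0,0,0,0,0,0,0,0,0,0,0,0,0,0,0,0,0,0,0,0]' --jaw 255

```text
time: 3.35
tool_pos: [0.5241, 0.1465, 0.0198]
tcp_rot: [0.054, -3.141, 0.0]
wrist_force: [-0.1, 0.1, 1.0]
width: -0.002
grip_force: 0.0
```

```bash
python3 - <<'E'
from h import *
c=bot.read_camera("top"); im=c["pixels"]
# fixture base: bright aluminium corners (crop px/7+offset), z .010
f=lambda a,b,z: onz(c,a/7+315-.43,b/7+145-.43,z)[:2]
A,B,D=f(110,92,.01),f(75,343,.01),f(615,418,.01)
print("corners",A,B,D,np.linalg.norm(A-B),np.linalg.norm(B-D))
y=(B-D)/np.linalg.norm(B-D); print("yaw",np.degrees(np.arctan2(y[1],y[0]))-90)
x=np.array([y[1],-y[0]]); O=(A+D)/2; print("O",O,"seat",O+.023*y,"knob",O-.055*y,"knob seen",f(575,250,.066))
E
```

```text
corners [ 0.57199577 -0.10365873] [ 0.48521789 -0.08896414] [ 0.45541089 -0.27390384] 0.08801324137593806 0.18732632766520813
yaw -9.155710326042012
O [ 0.51370333 -0.18878129] seat [ 0.51736304 -0.16607432] knob [ 0.50495183 -0.24308056] knob seen [ 0.50635103 -0.24463902]
```

```bash
python3 - <<'E'
from h import *
w=bot.read_camera("wrist"); cv2.imwrite("pics/w3.png",w["pixels"][100:,:])
E
```

```text
(no output)
```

View pics/w3.png

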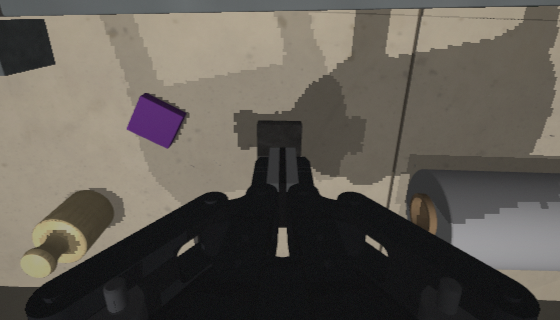

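The fingers are shut at rows 250+ with the block undisturbed beyond them at (279,240): they closed above it, so the tips stand higher than I assumed. I'll reopen and feel downward in small steps.

Request:
play_rows --steps '[0,0,0,0,0,0,0,0,0,0,0,0,0,0,0,0,0,0,0.002,0,0,0,0.004,0,0,0,0.004,0]' --jaw 120

```text
time: 4.32
tool_pos: [0.5238, 0.1465, 0.0154]
tcp_rot: [0.054, -3.14, 0.0]
wrist_force: [-0.7, -0.1, -0.1]
width: 0.532
grip_force: 0.0
```

Request:
play_rows --steps '[0,0,0.002,0,0,0,0.004,0,0,0,0.004,0]'

```text
time: 4.7
tool_pos: [0.5238, 0.1465, 0.0115]
tcp_rot: [0.054, -3.141, 0.0]
wrist_force: [-0.1, -0.5, -0.5]
width: 0.524
grip_force: 0.0
```

Request:
play_rows --steps '[0,0,0.002,0,0,0,0.003,0,0,0,0.003,0]'

```text
time: 5.08
tool_pos: [0.5239, 0.1465, 0.0087]
tcp_rot: [0.054, -3.141, 0.0]
wrist_force: [0.6, -0.4, 0.1]
width: 0.528
grip_force: 0.0
```

Request:
play_rows --steps '[0,0,0.002,0,0,0,0.003,0,0,0,0.003,0]'

```text
time: 5.45
tool_pos: [0.5239, 0.1465, 0.0056]
tcp_rot: [0.054, -3.141, 0.0]
wrist_force: [1.0, 0.2, 0.9]
width: 0.533
grip_force: 0.0
```

Request:
play_rows --steps '[0,0,0.002,0,0,0,0.004,0,0,0,0.005,0]'

```text
time: 5.82
tool_pos: [0.5239, 0.1465, 0.0006]
tcp_rot: [0.054, -3.141, 0.0]
wrist_force: [0.7, -0.5, -0.2]
width: 0.525
grip_force: 0.0
```

Request:
play_rows --steps '[0,0,0.002,0,0,0,0.003,0,0,0,0.003,0]'

```text
time: 6.2
tool_pos: [0.524, 0.1465, -0.0024]
tcp_rot: [0.054, -3.141, 0.0]
wrist_force: [-0.0, 0.1, 0.5]
width: 0.533
grip_force: 0.0
```

```bash
python3 - <<'E'
from h import *
w=bot.read_camera("wrist"); im=w["pixels"].copy(); s=bot.read_state()
T=Ro.from_rotvec(s["tcp_rot"]).as_matrix()
for z,col in((.017,(0,0,255)),(0,(0,255,0)),(-.02,(255,0,0))):
  for x in(-.011,.011):
    for y in(-.0225,.0225):
      p=proj(w,s["tool_pos"]+T@[x,y,z]); cv2.circle(im,tuple(p.round().astype(int)),2,col,-1)
cv2.imwrite("pics/w4.png",cv2.resize(im[190:330,180:380],None,fx=4,fy=4))
E
```

```text
(no output)
```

View pics/w4.png

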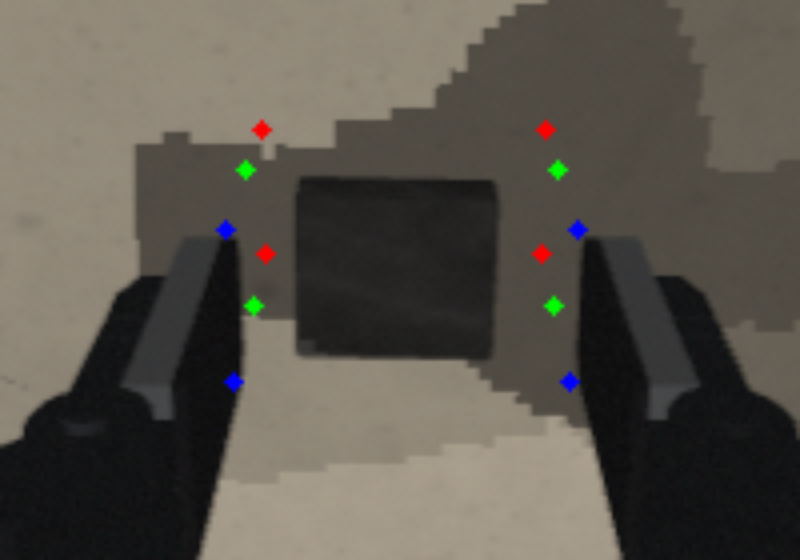

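The picture shows the real fingertips at the blue dots' level (around (240,240) and (580,240) in the crop), i.e. about 21 mm behind the reported TCP, with the block centred between them. I'll descend accordingly.

Request:
play_rows --steps '[0,0,0.004,0,0,0,0.008,0,0,0,0.012,0,0,0,0.012,0]'

```text
time: 6.75
tool_pos: [0.5235, 0.1464, -0.0148]
tcp_rot: [0.054, -3.14, 0.0]
wrist_force: [0.9, 0.1, -0.8]
width: 0.526
grip_force: 0.0
```

Request:
play_rows --steps '[0,0,0.0015,0,0,0,0.003,0,0,0,0.003,0]'

```text
time: 7.12
tool_pos: [0.5243, 0.1466, -0.0157]
tcp_rot: [0.054, -3.141, 0.0]
wrist_force: [-4.7, -1.9, 10.9]
width: 0.524
grip_force: 5.5
```

Request:
play_rows --steps '[0,0,-0.0025,0,0,0,-0.0055,0,0,0,-0.0055,0]'

```text
time: 7.5
tool_pos: [0.5244, 0.1466, -0.0115]
tcp_rot: [-0.054, 3.141, 0.0]
wrist_force: [-0.3, 0.0, -0.0]
width: 0.528
grip_force: 0.0
```

Request:
play_rows --steps '[0,0,0,0,0,0,0,0,0,0,0,0,0,0,0,0,0,0,0,0]' --jaw 255

```text
time: 8.12
tool_pos: [0.5242, 0.1466, -0.0117]
tcp_rot: [-0.054, 3.141, 0.0]
wrist_force: [0.3, 1.1, 0.4]
width: 0.316
grip_force: 24.8
```

Request:
play_rows --steps '[0,0,-0.03,0,0,0,-0.08,0,0.001,-0.02,-0.11,0.17,0.003,-0.06,-0.11,0.34,0.006,-0.11,-0.11,0.52,0.009,-0.16,-0.11,0.7,0.012,-0.21,-0.11,0.88,0.015,-0.26,-0.11,1.06,0.018,-0.3,-0.11,1.24,0.018,-0.312,-0.11,1.42]'

```text
time: 9.38
tool_pos: [0.5161, -0.1682, 0.098]
tcp_rot: [-2.017, -2.408, 0.001]
wrist_force: [0.6, 0.5, -0.1]
width: 0.318
grip_force: 24.8
```

Request:
play_rows --steps '[0,0,0,0.17,0,0,0,0.346,0,0,0,0.346,0,0,0,0.346]'

```text
time: 9.88
tool_pos: [0.5165, -0.1658, 0.098]
tcp_rot: [-2.39, -2.039, 0.0]
wrist_force: [-0.6, 0.3, -0.5]
width: 0.324
grip_force: 24.8
```

```bash
python3 - <<'E'
from h import *
w=bot.read_camera("wrist"); s=bot.read_state(); im=w["pixels"]
np.savez("w5.npz",**w); cv2.imwrite("pics/w5.png",im)
T=Ro.from_rotvec(s["tcp_rot"]).as_matrix(); print(s["tool_pos"],s["width"],s["q"],np.degrees(np.arctan2(T[1,1],T[0,1])))
E
```

```text
[ 0.51663545 -0.16574758  0.09816169] 0.3186688372721534 [-3.56346458e-01  1.21997185e-01  2.00606467e+00 -1.73685784e-05
  1.01381632e+00 -1.97831965e-01] -9.081684945524307
```

View pics/w5.png

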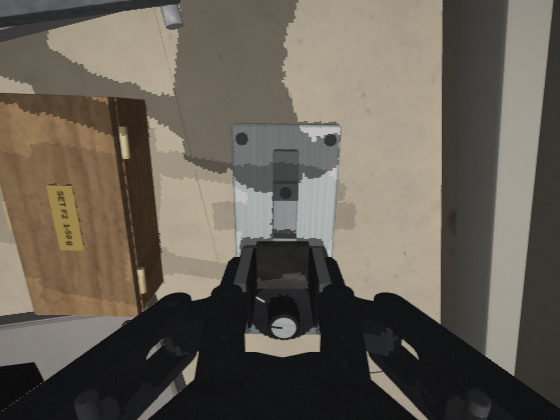

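The wrist view shows the fixture square below: base far corners at (233,124) and (340,124), rail at columns 273–299 with the stop's face near row 183, the jaw near row 238 and the knob top at (284,327).

```bash
python3 - <<'E'
from h import *
w=dict(np.load("w5.npz")); im=w["pixels"]; s=bot.read_state()
T=Ro.from_rotvec(s["tcp_rot"]).as_matrix(); loc=lambda P:(T.T@(P-s["tool_pos"])*1000).round(1)[:2]
g=cv2.cvtColor(im,cv2.COLOR_BGR2GRAY).astype(int)
for p in((233,124),(340,124),(233.5,230),(338,180),(334,238)): print(p,"base tool xy mm",loc(onz(w,*p,.010)))
print("rail end",loc(onz(w,286,150,.034)),"stop far;", "bolt",loc(onz(w,286,193,.022)))
for r in(170,210,225): print(r,g[r,264:308])
print("col276",g[145:246,276]); print("col295",g[145:246,295])
for v in(182,184,236,238): print(v,loc(onz(w,286,v,.022)),loc(onz(w,286,v,.034)))
print("knob",onz(w,284,327,.066),loc(onz(w,284,327,.066)))
for v in range(240,300,3): print(g[v,284],end=" ")
E
```

```text
(233, 124) base tool xy mm [ 69.7 -38.9]
(340, 124) base tool xy mm [69.8 47.1]
(233.5, 230) base tool xy mm [-22.1 -43.1]
(338, 180) base tool xy mm [23.8 48.1]
(334, 238) base tool xy mm [-29.9  47.6]
rail end [52.   3.4] stop far; bolt [15.6  3.8]
170 [86 87 88 88 88 90 89 89 84 70 66 67 66 68 69 68 69 69 69 67 67 69 67 68
 69 71 69 69 68 69 69 69 68 67 76 88 88 87 88 89 89 89 88 87]
210 [170 170 171 171 171 173 175 150  82  98 133 138 140 141 141 140 141 141
 140 140 139 141 142 143 145 144 145 144 143 144 144 140 130 144 176 176
 174 174 176 177 174 175 176 177]
225 [166 168 170 170 170 173 174 174 145 102 133 138 139 140 139 140 139 139
 139 139 138 139 140 143 143 144 143 145 143 143 143 133 142 173 175 171
 172 174 177 175 172 174 177 176]
col276 [114 114 115 112  62  55  80  89  88  87  88  88  88  87  87  87  88  85
  67  68  68  69  68  68  68  66  69  66  69  66  68  67  67  68  67  60
  52  52  55  66  66  67  68  67  66  67  67  67  68  68  67  69  69  67
  68  81 139 139 139 139 140 141 141 139 140 140 140 139 139 139 139 140
 139 139 140 139 139 138 138 138 139 139 139 137 103  68  68  66  53  51
  51  52  57  97 148 133  53  29  30  31  29]
col295 [113 113 114 112  81  56  69  88  90  89  89  88  88  89  88  89  89  89
  87  87  69  67  68  67  69  69  68  68  68  69  68  68  68  70  68  64
  52  52  54  67  68  68  68  68  68  68  68  69  68  68  67  70  69  68
  69  75 145 145 144 144 143 143 143 143 142 140 140 139 139 138 138 138
 138 135 134 137 136 136 134 133 133 135 134 134 130  94  96 130  81  52
  52  53  54  79 149 142  54  24  28  27  28]
182 [24.9  3.7] [27.7  3.6]
184 [23.2  3.7] [26.1  3.6]
236 [-22.7   3.9] [-17.4   3.7]
238 [-24.6   3.9] [-19.2   3.8]
knob [ 0.50600012 -0.24528417  0.066     ] [-80.2   2.1]
138 33 32 36 38 36 37 41 37 37 38 45 71 61 57 57 49 39 38 17
```

```bash
python3 - <<'E'
from h import *
w=dict(np.load("w5.npz")); s=bot.read_state(); T=Ro.from_rotvec(s["tcp_rot"]).as_matrix(); loc=lambda P:(T.T@(P-s["tool_pos"])*1000).round(1)[:2]
g=cv2.cvtColor(w["pixels"],cv2.COLOR_BGR2GRAY).astype(int)
print(g[236:312,275]); print(g[262,240:330])
for v in(240,242,244): print(v,loc(onz(w,275,v,.1098)),loc(onz(w,275,v,.1178)))
for v in(280,285,290): print(v,loc(onz(w,275,v,.1178)))
E
```

```text
[ 54  58  98 147 134  52  29  28  31  29  28  36  36  37  37  34  37  36
  38  39  41  39  41  39  39  39  36  36  36  37  36  34  37  39  39  41
  40  39  36  37  36  36  39  62  59  56  55  55  56  55  55  55  50  39
  39  37  38  37  37  38  37  20  17  16  17  18  14  14  12  18  11  13
  16  15  18  18]
[58 57 58 57 57 56 58 58 57 55 39 17 17 18 13 18 27 39 37 37 38 38 38 38
 39 39 37 37 37 40 38 39 37 38 38 36 38 38 38 37 38 39 40 40 40 39 41 40
 39 38 38 37 37 35 36 34 35 32 32 35 34 32 33 33 33 33 33 31 28 18 18 17
 18 19 28 47 58 57 58 57 57 57 58 57 56 47 23 16 17 22]
240 [13.4 -3.3] [17.1 -3.1]
242 [12.3 -3.3] [16.  -3.1]
244 [11.1 -3.3] [14.8 -3.1]
280 [-6.2 -3.2]
285 [-9.2 -3.2]
290 [-12.3  -3.3]
```

Request:
play_rows --steps '[-0.002,0.0037,0.02,0,-0.0023,0.0037,0.05,0,-0.0023,0.0037,0.07,0,-0.0023,0.0037,0.08,0,-0.0023,0.0037,0.084,0,-0.0023,0.0037,0.084,0]'

```text
time: 10.68
tool_pos: [0.5205, -0.1689, 0.0147]
tcp_rot: [2.392, 2.036, 0.001]
wrist_force: [-0.4, -0.3, 0.1]
width: 0.318
grip_force: 24.8
```

Request:
play_rows --steps '[0,0,0.001,0,0,0,0.002,0,0,0,0.002,0]'

```text
time: 11.05
tool_pos: [0.5203, -0.1688, 0.0126]
tcp_rot: [2.392, 2.035, 0.0]
wrist_force: [-0.6, -0.4, 0.2]
width: 0.314
grip_force: 24.8
```

Expected contact near TCP z 0.0103; feel for it.

Request:
play_rows --steps '[0,0,0.001,0,0,0,0.0015,0,0,0,0.0015,0]'

```text
time: 11.42
tool_pos: [0.52, -0.1687, 0.0107]
tcp_rot: [-2.393, -2.036, 0.0]
wrist_force: [0.3, -0.9, 0.6]
width: 0.315
grip_force: 24.8
```

Request:
play_rows --steps '[0,0,0.0005,0,0,0,0.001,0,0,0,0.001,0]'

```text
time: 11.8
tool_pos: [0.5201, -0.1688, 0.0103]
tcp_rot: [2.393, 2.036, -0.0]
wrist_force: [-1.1, -0.1, 5.6]
width: 0.318
grip_force: 25.3
```

Request:
play_rows --steps '[0,0,-0.0005,0,0,0,-0.0005,0,0,0,-0.0005,0,0,0,-0.0005,0]' --jaw 120

```text
time: 12.3
tool_pos: [0.52, -0.1687, 0.0101]
tcp_rot: [-2.393, -2.035, 0.0]
wrist_force: [0.3, -0.3, -0.7]
width: 0.53
grip_force: 0.0
```

Request:
play_rows --steps '[0,0,-0.01,0,0,0,-0.03,0,0,0,-0.06,0,0,0,-0.09,0,0,0,-0.09,0]'

```text
time: 12.92
tool_pos: [0.5228, -0.1698, 0.1041]
tcp_rot: [2.388, 2.032, 0.006]
wrist_force: [0.4, -0.2, -0.6]
width: 0.525
grip_force: 0.0
```

```bash
python3 - <<'E'
from h import *
w=bot.read_camera("wrist"); s=bot.read_state(); im=w["pixels"]; np.savez("w6.npz",**w)
T=Ro.from_rotvec(s["tcp_rot"]).as_matrix(); print(s["tool_pos"],s["width"],s["q"])
cv2.imwrite("pics/w6.png",cv2.resize(im[110:360,190:380],None,fx=2.4*1.3,fy=2.4,interpolation=cv2.INTER_CUBIC) if 0 else cv2.resize(im[120:350,190:380],None,fx=2.6,fy=2.6,interpolation=cv2.INTER_CUBIC))
for n,P in(("knob",[.506,-.2453,.066]),): print(n,proj(w,P))
E
```

```text
[ 0.52137339 -0.16924478  0.10214886] 0.5307991822468406 [-3.59339651e-01  1.24956881e-01  1.99443486e+00  2.98101119e-05
  1.01834492e+00 -1.98350682e-01]
knob [275.26354228 318.47692436]
```

View pics/w6.png

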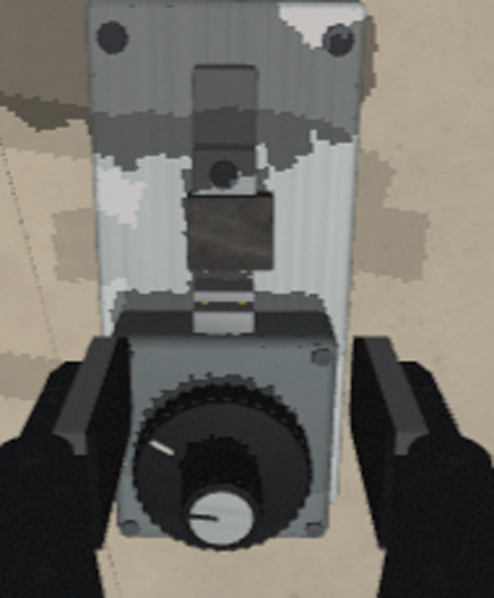

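The block lies square on the rail between stop and jaw (crop (230,232)); the knob top is at crop (221,518), the ring mark at (161,447). Now I'll work out the knob offset.

```bash
python3 - <<'E'
from h import *
w=dict(np.load("w6.npz")); s=bot.read_state(); T=Ro.from_rotvec(s["tcp_rot"]).as_matrix(); loc=lambda P:(T.T@(P-s["tool_pos"])*1000).round(1)
im=w["pixels"]; g=cv2.cvtColor(im,cv2.COLOR_BGR2GRAY)
q=np.zeros_like(g); q[302:336,255:297]=1
m=((g>110)*q).astype(np.uint8); cs,_=cv2.findContours(m,cv2.RETR_EXTERNAL,cv2.CHAIN_APPROX_NONE); k=max(cs,key=cv2.contourArea)
e=cv2.minEnclosingCircle(k); print(e); P=onz(w,*e[0],.066); print("knob",P,loc(P),"mark",onz(w,252,292,.048))
b=[onz(w,190+u/2.6,120+v/2.6,.030)[:2] for u,v in((190,196),(272,196),(272,268),(189,268))]; b=np.array(b); print("block",loc(np.r_[b.mean(0),.03]),[loc(np.r_[x,.03])[:2] for x in b])
t=[];
print(s["torque"],s["joint_torque"][5])
E
```

```text
((274.60870361328125, 319.0), 11.779812812805176)
knob [ 0.50540379 -0.24570442  0.066     ] [-78.   -3.6  36.2] mark [ 0.4885234  -0.23006509  0.048     ]
block [ 1.7 -0.3 72.1] [array([ 13.8, -13.1]), array([13.8, 12.7]), array([-10.4,  13. ]), array([-10.3, -13.9])]
[-0.02220322 -0.02443376  0.01196252] -2.9077117460474255e-05
```

Request:
play_rows --steps '[-0.03,-0.0035,0,0,-0.065,-0.0035,0,0,-0.078,-0.0035,0,0,-0.078,-0.0035,0.02,0,-0.078,-0.0035,0.035,0,-0.078,-0.0035,0.045,0,-0.078,-0.0035,0.045,0]' --grip_force 30

```text
time: 13.85
tool_pos: [0.5031, -0.2442, 0.0539]
tcp_rot: [-2.39, -2.035, 0.002]
wrist_force: [0.0, -0.1, -0.1]
width: 0.53
grip_force: 0.0
```

```bash
python3 - <<'E'
from h import *
w=bot.read_camera("wrist"); s=bot.read_state(); im=w["pixels"]; T=Ro.from_rotvec(s["tcp_rot"]).as_matrix(); loc=lambda P:(T.T@(P-s["tool_pos"])*1000).round(1)
print(s["tool_pos"],s["joint_torque"][5],s["torque"],s["wrist_force"])
p=proj(w,[.5054,-.2457,.066]); print(p); u,v=p.round().astype(int)
g=cv2.cvtColor(im,cv2.COLOR_BGR2GRAY); q=np.zeros_like(g); q[v-35:v+35,u-35:u+35]=1
m=((g>100)*q).astype(np.uint8); cs,_=cv2.findContours(m,cv2.RETR_EXTERNAL,cv2.CHAIN_APPROX_NONE)
for k in cs:
  if cv2.contourArea(k)>150:
    e=cv2.minEnclosingCircle(k); print(e,cv2.contourArea(k),loc(onz(w,*e[0],.066)))
cv2.imwrite("pics/w7.png",cv2.resize(im[170:370,180:380],None,fx=3,fy=3))
E
```

```text
[ 0.50383267 -0.24465768  0.05475477] 0.0007646259655302856 [-0.01936858 -0.02642696 -0.02680445] [-0.63884901 -0.56387465  0.67154147]
[285.26854072 264.39487702]
((284.5, 291.5), 35.107078552246094) 730.5 [-18.1   1.3 -11.3]
((285.5, 265.0), 16.978025436401367) 371.0 [ -1.1   1.8 -11.2]
```

View pics/w7.png

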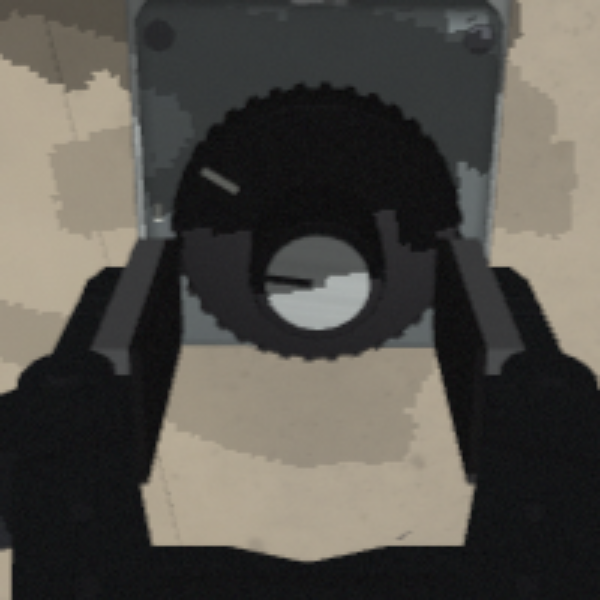

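The crop shows the knob at (317,283), centred 1.8 mm to the tool's +y of the finger mid-line, with the ring mark at (220,180). Shift, descend and grip.

Request:
play_rows --steps '[-0.0005,0.0018,0,0,-0.0005,0.0018,0.005,0,-0.0005,0.0018,0.01,0,-0.0005,0.0018,0.014,0,-0.0005,0.0018,0.014,0]'

```text
time: 14.52
tool_pos: [0.5053, -0.2457, 0.0406]
tcp_rot: [-2.392, -2.035, 0.001]
wrist_force: [0.2, 0.2, -0.3]
width: 0.53
grip_force: 0.0
```

Request:
play_rows --steps '[0,0,0,0,0,0,0,0,0,0,0,0,0,0,0,0,0,0,0,0,0,0,0,0]' --jaw 255

```text
time: 15.28
tool_pos: [0.5048, -0.2458, 0.0415]
tcp_rot: [-2.392, -2.035, 0.002]
wrist_force: [-5.8, 1.3, 5.0]
width: 0.274
grip_force: 29.6
```

```bash
python3 - <<'E'
from h import *
s=bot.read_state(); print(s["tool_pos"],s["q"][5],s["joint_torque"][5],s["torque"],s["wrist_force"],s["width"]*85)
E
```

```text
[ 0.50481643 -0.24582124  0.04147155] -0.33598012417774203 0.01712407625745982 [0.13533574 0.95498823 0.09075356] [-5.82600532  1.33807267  5.04358548] 23.25579748951845
```

An upward 5 N suggests the tips swung onto the ring as they closed; I'll open, lift 4 mm, recentre slightly and regrip.

Request:
play_rows --steps '[0,0,0,0,0,0,0,0,0,-0.0008,-0.002,0,0,-0.0008,-0.004,0,0,-0.0008,-0.004,0]' --jaw 140

```text
time: 15.9
tool_pos: [0.5053, -0.246, 0.0456]
tcp_rot: [2.392, 2.035, 0.0]
wrist_force: [-0.1, -0.6, 0.1]
width: 0.455
grip_force: 0.0
```

Request:
play_rows --steps '[0,0,0,0,0,0,0,0,0,0,0,0,0,0,0,0,0,0,0,0,0,0,0,0]' --jaw 255

```text
time: 16.65
tool_pos: [0.5049, -0.2459, 0.0456]
tcp_rot: [-2.393, -2.036, 0.0]
wrist_force: [-2.5, 0.6, 4.9]
width: 0.269
grip_force: 29.4
```

```bash
cat > st.py <<'E'
from h import *
s=bot.read_state(); print(s["tool_pos"],"q6",s["q"][5],"jt",s["joint_torque"][5],s["torque"],s["wrist_force"],s["width"]*85)
E
python3 st.py
```

```text
[ 0.5048516  -0.24585649  0.04557188] q6 -0.3364330156610591 jt 0.012016035325359553 [ 0.12644109  0.4746453  -0.01582228] [-2.5309948   0.55301702  4.89723741] 22.823792296130403
```

Request:
play_rows --steps '[0,-0.0003,-0.0003,0.05,0,-0.0003,-0.0003,0.1,0,-0.0003,-0.0003,0.15,0,-0.0003,-0.0003,0.2,0,-0.0003,-0.0003,0.2,0,-0.0003,-0.0003,0.2]'

```text
time: 17.4
tool_pos: [0.5048, -0.2459, 0.0456]
tcp_rot: [2.583, 1.787, 0.0]
wrist_force: [-1.4, -0.5, 2.5]
width: 0.267
grip_force: 29.4
```

```bash
python3 st.py
```

```text
[ 0.50483347 -0.24587713  0.0455992 ] q6 -0.1372975816229502 jt -0.030727103585377336 [ 0.00766618  0.19790821 -0.01152265] [-1.39274512 -0.45717809  2.47309286] 22.717822575579
```

Request:
play_rows --steps '[0,0,0,0.05,0,0,0,0.1,0,0,0,0.15,0,0,0,0.2,0,0,0,0.25,0,0,0,0.3,0,0,0,0.3]'

```text
time: 18.27
tool_pos: [0.5049, -0.2459, 0.0456]
tcp_rot: [2.821, 1.381, 0.0]
wrist_force: [-0.7, 0.8, 2.9]
width: 0.271
grip_force: 29.4
```

```bash
python3 st.py; python3 - <<'E'
from h import *
a=dict(np.load("w6.npz")); w=bot.read_camera("wrist"); np.savez("w8.npz",**w); g=cv2.cvtColor(w["pixels"],cv2.COLOR_BGR2GRAY).astype(int)
# profile along the rail centre line: fixture axis from knob toward seat
k=np.array([.5054,-.2457]); P=np.array([.5215,-.1674]); y=(P-k)/np.linalg.norm(P-k)
for c,z in((a,.034),(w,.034)):
  G=cv2.cvtColor(c["pixels"],cv2.COLOR_BGR2GRAY); r=[]
  for d in range(-16,60):
    X=k+y*(.078+(d-23+0)*.001); p=proj(c,[*X,z]); r.append(int(cv2.getRectSubPix(G,(1,1),tuple(map(float,p)))[0,0]))
  print(r)
E
```

```text
[ 0.50490577 -0.24591316  0.04561615] q6 0.16249071617223865 jt 0.11500168824568391 [-0.01496088  0.08098741 -0.02955039] [-0.69540976  0.84256593  2.94406976] 22.998934934846645
[110, 109, 108, 99, 90, 81, 66, 60, 97, 132, 137, 139, 143, 146, 149, 121, 65, 54, 56, 95, 141, 146, 123, 68, 54, 55, 56, 67, 68, 67, 58, 56, 57, 56, 58, 62, 66, 70, 74, 72, 69, 67, 66, 64, 65, 71, 72, 67, 64, 64, 65, 65, 64, 59, 42, 113, 147, 131, 102, 87, 51, 42, 42, 43, 51, 66, 69, 70, 66, 54, 53, 63, 70, 71, 69, 70]
[57, 58, 56, 57, 56, 58, 60, 76, 90, 91, 91, 87, 69, 85, 85, 88, 88, 90, 91, 87, 64, 85, 87, 78, 88, 90, 90, 76, 62, 38, 40, 40, 41, 42, 45, 46, 49, 50, 49, 48, 48, 47, 46, 46, 49, 50, 46, 47, 46, 48, 50, 47, 46, 63, 45, 72, 88, 89, 87, 53, 38, 44, 49, 46, 46, 79, 88, 87, 80, 86, 87, 87, 87, 87, 87, 87]
```

```bash
cat > av.py <<'E'
from h import *
J=[];Z=[]
for i in range(6):
    bot.read_camera("top"); s=bot.read_state(); J.append(s["joint_torque"][5]); Z.append(np.r_[s["torque"][2],s["wrist_force"]])
print(np.round(J,3),"Tz",np.round(np.array(Z)[:,0],3),np.mean(Z,0).round(3),"q6",s["q"][5],s["time"])
E
python3 av.py
```

```text
[-0.026 -0.007  0.002  0.001  0.003  0.005] Tz [ 0.004 -0.07  -0.055  0.046  0.085 -0.056] [-0.008  0.185 -0.515  1.969] q6 0.16304131876558162 18.625
```

Request:
play_rows --steps '[0,0,0,0.03,0,0,0,0.06,0,0,0,0.09]'

```text
time: 19.0
tool_pos: [0.5049, -0.2459, 0.0456]
tcp_rot: [2.882, 1.249, 0.0]
wrist_force: [0.1, 0.3, 1.5]
width: 0.268
grip_force: 29.3
```

```bash
python3 -c "
from h import *
s=bot.read_state();print(s['joint_torque'][5],s['joint_vel'][5],s['torque'],s['q'][5])"; python3 av.py
```

```text
-0.2050120895728469 0.23849500072884453 [-0.07620972 -0.11315158  0.04904711] 0.25541239245416864
[-0.     0.125  0.016 -0.027 -0.039 -0.043] Tz [-0.041 -0.067 -0.068  0.005 -0.121 -0.047] [-0.056  0.674 -0.583  1.158] q6 0.2534586297448442 19.3
```

Request:
play_rows --steps '[0,0,0,0.02,0,0,0,0.04,0,0,0,0.06,0,0,0,0.08,0,0,0,0.09,0,0,0,0.1]'

```text
time: 20.05
tool_pos: [0.5049, -0.2459, 0.0456]
tcp_rot: [2.94, 1.105, 0.0]
wrist_force: [2.4, -0.5, 1.0]
width: 0.269
grip_force: 29.4
```

```bash
cat > av.py <<'E'
from h import *
J=[];Z=[];s=bot.read_state(); J.append(s["joint_torque"][5])
for i in range(5):
    bot.read_camera("top"); s=bot.read_state(); J.append(s["joint_torque"][5]); Z.append(np.r_[s["torque"][2],s["wrist_force"]])
print(np.round(J,3),"Tz,F",np.mean(Z,0).round(3),"q6",s["q"][5].round(4),s["time"])
E
python3 av.py
```

```text
[-0.035  0.018  0.041  0.008 -0.005 -0.009] Tz,F [-0.01   2.233 -1.165  0.664] q6 0.3534 20.3
```

Request:
play_rows --steps '[0,0,0,0.01,0,0,0,0.02,0,0,0,0.03,0,0,0,0.04,0,0,0,0.05]'

```text
time: 20.92
tool_pos: [0.5049, -0.2459, 0.0457]
tcp_rot: [2.967, 1.032, 0.0]
wrist_force: [3.0, -1.7, -0.3]
width: 0.271
grip_force: 29.4
```

```bash
python3 av.py
```

```text
[-0.036  0.017  0.041  0.008 -0.005 -0.01 ] Tz,F [ 0.005  3.355 -1.462 -0.173] q6 0.4035 21.175
```

Request:
play_rows --steps '[0,0,0,0.01,0,0,0,0.02,0,0,0,0.03,0,0,0,0.04,0,0,0,0.05]'

```text
time: 21.8
tool_pos: [0.5049, -0.2459, 0.0457]
tcp_rot: [2.992, 0.957, 0.0]
wrist_force: [4.6, -2.4, -0.2]
width: 0.27
grip_force: 29.4
```

```bash
python3 av.py
```

```text
[-0.036  0.017  0.041  0.007 -0.005 -0.01 ] Tz,F [-0.048  4.42  -2.367 -0.59 ] q6 0.4534 22.05
```

Request:
play_rows --steps '[0,0,0,0.01,0,0,0,0.02,0,0,0,0.03,0,0,0,0.04,0,0,0,0.05]'

```text
time: 22.68
tool_pos: [0.5048, -0.2459, 0.0456]
tcp_rot: [3.015, 0.882, 0.0]
wrist_force: [4.6, -2.2, -0.5]
width: 0.267
grip_force: 29.4
```

```bash
python3 av.py
```

```text
[-0.036  0.033  0.034  0.003 -0.005 -0.007] Tz,F [-0.013  4.533 -2.194  0.149] q6 0.5038 22.925
```

Request:
play_rows --steps '[0.0002,0.0003,0,0.01,0.0002,0.0003,0,0.02,0.0002,0.0003,0,0.03,0.0002,0.0003,0,0.04,0.0002,0.0003,0,0.05]'

```text
time: 23.55
tool_pos: [0.5049, -0.2459, 0.0456]
tcp_rot: [-3.036, -0.806, 0.0]
wrist_force: [2.2, -2.2, 1.9]
width: 0.265
grip_force: 29.6
```

```bash
python3 av.py; python3 - <<'E'
from h import *
w=bot.read_camera("wrist"); b=dict(np.load("w8.npz"))
k=np.array([.5054,-.2457]); P=np.array([.5215,-.1674]); y=(P-k)/np.linalg.norm(P-k)
for c in(b,w):
  G=cv2.cvtColor(c["pixels"],cv2.COLOR_BGR2GRAY); print([int(cv2.getRectSubPix(G,(1,1),tuple(map(float,proj(c,[*(k+y*(.055+d*.001)),.034]))))[0,0]) for d in range(0,50)])
E
```

```text
[-0.006  0.047  0.069  0.036  0.023  0.019] Tz,F [ 0.025  2.31  -1.633  2.176] q6 0.5535 23.8
[88, 90, 91, 87, 64, 85, 87, 78, 88, 90, 90, 76, 62, 38, 40, 40, 41, 42, 45, 46, 49, 50, 49, 48, 48, 47, 46, 46, 49, 50, 46, 47, 46, 48, 50, 47, 46, 63, 45, 72, 88, 89, 87, 53, 38, 44, 49, 46, 46, 79]
[82, 83, 85, 85, 87, 87, 85, 79, 73, 53, 71, 86, 86, 81, 39, 39, 39, 40, 41, 44, 46, 46, 48, 49, 48, 47, 44, 45, 45, 48, 49, 46, 45, 45, 46, 46, 46, 45, 45, 70, 84, 85, 86, 63, 36, 31, 34, 36, 45, 74]
```

Request:
play_rows --steps '[0,0,0,0.01,0,0,0,0.02,0,0,0,0.03,0,0,0,0.04]'

```text
time: 24.35
tool_pos: [0.5049, -0.2459, 0.0456]
tcp_rot: [-3.052, -0.746, 0.0]
wrist_force: [2.0, -2.3, 2.8]
width: 0.272
grip_force: 29.7
```

```bash
python3 av.py
```

```text
[0.018 0.073 0.094 0.061 0.048 0.044] Tz,F [ 0.03   1.154 -1.517  3.129] q6 0.5935 24.6
```

Request:
play_rows --steps '[0,0,0,0.01,0,0,0,0.02,0,0,0,0.03,0,0,0,0.035]'

```text
time: 25.1
tool_pos: [0.5049, -0.2459, 0.0456]
tcp_rot: [-3.064, -0.692, 0.0]
wrist_force: [0.9, -0.7, 4.1]
width: 0.265
grip_force: 29.8
```

```bash
python3 av.py
```

```text
[0.1   0.111 0.095 0.079 0.074 0.072] Tz,F [ 0.06   0.665 -1.624  4.016] q6 0.6285 25.35
```

About 10 N on the jaw, rising as the pad stiffness predicts. Release and retreat straight up.

Request:
play_rows --steps '[0,0,0,0,0,0,0,0,0,0,0,0,0,0,0,0]' --jaw 130

```text
time: 25.85
tool_pos: [0.5047, -0.2457, 0.0453]
tcp_rot: [-3.064, -0.693, 0.001]
wrist_force: [0.2, 0.1, -1.2]
width: 0.491
grip_force: 0.0
```

Request:
play_rows --steps '[0,0,-0.01,0,0,0,-0.03,0,0,0,-0.06,0,0,0,-0.1,0,0,0,-0.13,0,0,0,-0.13,0,0,0,-0.13,0]'

```text
time: 26.72
tool_pos: [0.5046, -0.2457, 0.1753]
tcp_rot: [-3.064, -0.693, 0.001]
wrist_force: [0.3, 0.0, 0.3]
width: 0.49
grip_force: 0.0
```

```bash
python3 - <<'E'
from h import *
w=bot.read_camera("wrist"); G=cv2.cvtColor(w["pixels"],cv2.COLOR_BGR2GRAY); s=bot.read_state(); print(s["tool_pos"],s["width"])
k=np.array([.5054,-.2457]); P=np.array([.5215,-.1674]); y=(P-k)/np.linalg.norm(P-k); x=np.array([y[1],-y[0]])
pr=lambda f,z:int(cv2.getRectSubPix(G,(1,1),tuple(map(float,proj(w,[*f,z]))))[0,0])
print("along",[pr(k+y*(.055+d*.001),.030) for d in range(0,52)])
print("across",[pr(k+y*.080+x*d*.001,.030) for d in range(-20,21)])
# ring mark: brightest pixels on the ring annulus, in angle (world)
A=[(pr(k+.026*np.array([np.cos(t),np.sin(t)]),.048),round(np.degrees(t))) for t in np.radians(np.arange(90,180,3))]
print(sorted(A)[-5:]); m=np.array([.4885,-.2301])-k; print("mark before",np.degrees(np.arctan2(m[1],m[0])),np.hypot(*m)); 
a=dict(np.load("w6.npz")); G=cv2.cvtColor(a["pixels"],cv2.COLOR_BGR2GRAY); w=a
A=[(pr(k+.026*np.array([np.cos(t),np.sin(t)]),.048),round(np.degrees(t))) for t in np.radians(np.arange(90,180,3))]; print("w6",sorted(A)[-5:])
E
```

```text
[ 0.50414767 -0.24546204  0.17437961] 0.4924823261678116
along [74, 76, 77, 79, 79, 79, 77, 70, 61, 53, 61, 75, 79, 79, 56, 37, 36, 36, 36, 38, 41, 42, 46, 45, 42, 42, 42, 42, 40, 43, 45, 43, 41, 40, 40, 41, 42, 40, 37, 68, 113, 128, 130, 128, 100, 78, 75, 79, 84, 107, 123, 126]
across [100, 101, 101, 98, 97, 91, 58, 42, 42, 41, 43, 45, 45, 44, 45, 44, 44, 44, 42, 42, 42, 42, 43, 42, 42, 41, 43, 61, 68, 68, 67, 66, 66, 58, 43, 70, 110, 153, 166, 168, 168]
[(30, 162), (30, 177), (38, 132), (112, 135), (112, 138)]
mark before 137.2906100426385 0.022999347816840352
w6 [(41, 90), (41, 96), (41, 102), (106, 135), (136, 138)]
```

```bash
python3 -c "
from workcell import bot
print(bot.finish_job())"
```

```text
the job is handed in; nothing more can be done
None
```

The grip face is clamped between jaw and stop at about 10 N by feel (about 5 N should remain after letting go). The outer ring mark did not measurably shift, the gripper is clear of everything, and the job was handed in at about 27 s.

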